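Change the plunger of the cherry stoner

ROBOT

A 6-joint arm with a two-finger parallel gripper is mounted at the origin on a cart in front of the work surface, level with it; the furniture and walls round the work are solid. World frame = base frame: x ahead of the robot, y to its left, z up, the work surface at z = 0. Lengths are in m, angles in rad, forces in N, time in s.
With the tool pointing down it reaches from about 0.2 to 0.875 m from the base axis. Payload 3.4 kg.
Tool frame: the origin (TCP) lies at the very end of the fingers, on their centre line; the grasp point (between the pads) lies 19 mm behind it; z points along the fingers, y is the line along which they close (so a half turn about z gives the same grasp; the last joint's range is limited). The gripper opens to 94 mm and grips with 3 to 60 N. Pads are 16 mm wide; open, the fingers measure 119 mm over their backs; the gripper's body (75 mm by 177 mm) begins 78 mm behind the grasp point.
Start: joints at [1.08, 0.276, 1.505, -0, 1.361, -0.121], TCP at [0.208, 0.536, 0.205] pointing down, gripper open.
Joint ranges: [-2.89, 2.89], [-0.75, 2.08], [0.22, 2.7], [-1.18, 4.32], [0.11, 2.71], [-2.7, 2.7]. Speed limits (rad/s): [2.57, 2.57, 3.14, 3.14, 3.14, 3.14].

INTERFACE

Orientations are given as a unit quaternion [w, x, y, z].
In Python, from rig import get_obs, vision, r gives the robot as it stands.
- The arm moves only by the shell command python3 -m pendant 'ROWS' [FORCE]. ROWS is JSON, a list of rows, each a list of 7 numbers: the shift along the tool's x, y, z in m, then the turn, a rotation vector about the tool's x, y, z in rad, then the finger opening in m, from 0 to 0.094. In form: [[tx, ty, tz, ax, ay, az, fingers], ...]. A call has 1 to 20 rows; each row shifts and turns the commanded pose from where the row before left it, along the tool's axes as they then stand; what a row does not reach is not made up. A row lasts 1/8 s, in which the tool goes at most 62.5 mm and 10.7 degrees, less where a joint would pass 70% of its speed; a pose out of reach is approached as far as the arm can. A call with a gripper value outside its range is refused whole. The fingers move at their own pace and stop on an object; FORCE is the grip in N (left out, the last holds). Time passes only in rows, so rows that do not move let the fingers close. It gives the time, the measured TCP pose, the force, the opening and the grip force at its end, in the units of the state.
- get_obs(): the state, without advancing time (a new reading comes with each control period).
- vision.grab_frame(name): name is "side" or "top"; returns a dict with "image" (420x560x3 uint8, red, green, blue), "K" (3x3 intrinsics, pixels), "k1" (the pictures are not rectified: a ray, as slopes to the right and down, at radius r is drawn at 1 + k1 r^2 times it, then the intrinsics apply), "rvec" (rotation vector, rad) and "tvec" (3), from world to camera coordinates, as OpenCV has them. Camera axes: x right, y down, z forward; pixel columns grow to the right and rows downward; lengths in m; the calibration is good to about 2 mm. A picture is of the moment at which its call begins. There is no depth.
- r.hand_in(): hands the job in; it is judged then, once.
The state is a dict: "time_s": time; "q": joint angles; "qd": joint speeds; "tau": joint torques, N m; "eef_pos": TCP position; "tcp_rot": TCP orientation; "force": force on the tool from outside, world axes, zero at the start; "wrist_torque": the same for the moment, N m; "gripper_width": finger opening in m; "finger_force": force on a finger pad.
Only numpy, scipy, OpenCV 4.12 (cv2) and the standard library are available. Lean on these libraries where they do the work, as an engineer would, in place of code of your own. Each camera call takes 0.05 s, during which the arm holds its last target. There are 200 camera calls.

TASK

The short plunger is in the cherry stoner: take it out and stand it in a free hole of the storage block that already holds the other short plunger (leave that one there). Then take the long plunger from its block, thread it from above through the upper and then the lower guide sleeve of the stoner, and finish while still holding it there: tip sticking out below the lower sleeve but hanging clear of the dish underneath, not pressed hard against the sleeves. Leave the jar, egg cup and apple alone.

Things in the scene. Friction and masses are not known exactly. Their poses are not given: they have to be found in the camera images.
- cherry_stoner: Fixed stoner: white base 104 x 84 mm, an aluminium column 148 mm tall at its back (52 mm along +x from the plunger axis) and two arms one above the other, each with a steel guide sleeve (bore 16 mm, outside 28 mm), both on one upright axis. The upper sleeve spans heights 132 to 150 mm, the lower 47 to 65 mm over the worktop; a shallow steel dish under them has its top at 17 mm. Origin: on the plunger axis at worktop height, z up
- upper_sleeve (a point): Centre of the upper sleeve's top mouth, 150 mm over the worktop
- lower_sleeve (a point): Centre of the lower sleeve's bottom mouth, 47 mm over the worktop
- short_block: Fixed pale wooden block, 46 x 126 mm and 50 mm tall, with a row of three round holes in its top, 14.5 mm wide and 42 mm deep (hole floor 8 mm over the worktop), at y = -42, 0 and +42 mm of the block's frame, x = 0. Origin: centre of its underside, z up, y along the row. One short plunger (stored_plunger) stands in the hole at y = -42 mm, the other two are free. The two blocks are alike and told apart by what stands in them
- long_block: Fixed pale wooden block, 46 x 126 mm and 50 mm tall, with a row of three round holes in its top, 14.5 mm wide and 42 mm deep (hole floor 8 mm over the worktop), at y = -42, 0 and +42 mm of the block's frame, x = 0. Origin: centre of its underside, z up, y along the row. The long plunger stands in its middle hole; the other two are free
- short_plunger: Short plunger, 130 mm in all, 0.06 kg: a steel rod 12 mm thick, tapering over its last 6 mm to a flat tip 7 mm wide, with a dark wooden cylinder handle 24 mm thick and 50 mm tall on top. Origin: centre of the tip; z points up the rod to the handle, which begins 80 mm above the tip. At the start it hangs loose in the upper sleeve, its handle resting on the sleeve, its tip 5 mm above the lower sleeve's top (too short to pass through both)
- stored_plunger: The other short plunger, the same in every way, standing loose in the short block; stays there
- long_plunger: Long plunger, 190 mm in all, 0.075 kg: a steel rod 12 mm thick, tapering over its last 6 mm to a flat tip 7 mm wide, with a dark wooden cylinder handle 24 mm thick and 50 mm tall on top. Origin: centre of the tip; z points up the rod to the handle, which begins 140 mm above the tip. Standing loose in the long block's middle hole, it may lean up to 0.06 rad
- honey_jar: Bystander: glass jar with dark lid, 65 mm wide, 86 mm tall. Origin: centre of the underside. Near it the handle of the window behind the worktop (window from about world x = 0.58 m) juts out to about x = 0.53 m at y = 0.34 m, some 0.45 to 0.65 m up: keep the wrist clear
- egg_cup: Bystander: white egg cup, 49 mm wide, 60 mm tall. Origin: centre of the underside
- apple: Bystander: red apple, 75 mm wide, 72 mm tall. Origin: centre of the underside

How it is judged:
By the outcome, as a careful person would: the job done as asked, in the order asked, and still so for the second after the job is handed in, while the arm keeps its last pose, push and grip.
It also fails if it takes over 72 s, if anything falls off the work surface, if the arm or the gripper's body presses on something with over 40 N, if the wrist force passes 120 N, or if a joint passes its speed limit or range.

## Working session

There is one attempt and no reset: what is moved stays moved. The work goes in short steps, Python scripts to look and compute and a shell command to move; the robot and the scene stay as the last step left them, time stands still between calls to the robot, and variables do not carry over. Pictures are saved under pics/ and viewed, at most 10 in all, crops included, and the job is handed in when it is done.

```bash
mkdir -p pics; python3 - <<'E'
from rig import get_obs, vision, r
import cv2,numpy as np
o=get_obs();print(o['time_s'],o['eef_pos'],o['tcp_rot'],o['gripper_width'])
for n in('side','top'):
    f=vision.grab_frame(n);cv2.imwrite(f'pics/{n}0.png',cv2.cvtColor(f['image'],cv2.COLOR_RGB2BGR))
    print(n,f['K'],f['k1'],f['rvec'],f['tvec'],(-cv2.Rodrigues(np.array(f['rvec']))[0].T@np.array(f['tvec'])))
E
```

```text
0.0 [0.20754063 0.53563466 0.20463682] [-2.76526606e-04  1.83832327e-01  9.82957214e-01 -8.44809811e-04] 0.09405581927162357
side [[454.6772411    0.         271.108721  ]
 [  0.         454.6772411  211.25691533]
 [  0.           0.           1.        ]] 0.017044967876208527 [ 0.49882915 -2.61157327  1.35648009] [0.46624202 0.19926306 1.13850064] [0.15101904 0.93234321 0.81314236]
top [[455.75164839   0.         279.66629141]
 [  0.         455.75164839 205.63277523]
 [  0.           0.           1.        ]] -0.1010513677850107 [ 2.14937469 -2.15106598  0.15372689] [-0.01466843  0.52621763  1.48972686] [ 0.31335952 -0.01062746  1.54857972]
```

View pics/side0.png

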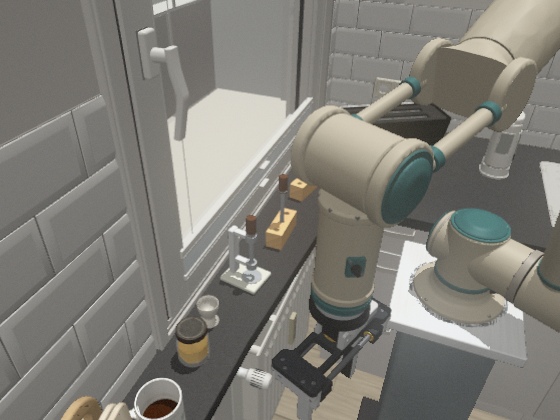

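View pics/top0.png

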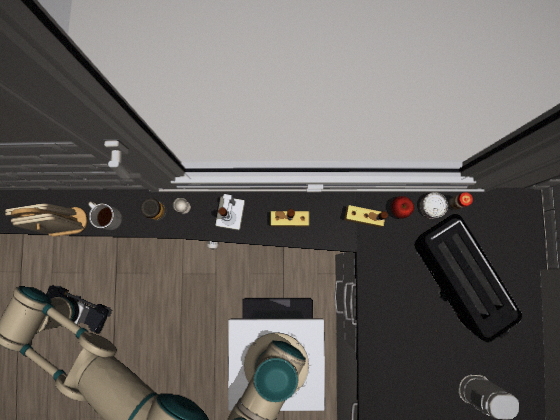

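The side view shows the stoner at about (248,255) with the short plunger's handle at (251,225), the tall plunger in the near block at (283,183), and the second block half hidden at (303,187). In the top view the stoner is at (229,212), with blocks at (290,218) and (366,215). I'll zoom in next.

```bash
python3 - <<'E'
import cv2,numpy as np
a=cv2.imread('pics/top0.png')[185:240,205:405]
b=cv2.imread('pics/side0.png')[160:300,215:335]
a=cv2.resize(a,None,fx=4,fy=4,interpolation=cv2.INTER_CUBIC);b=cv2.resize(b,None,fx=2.6,fy=2.6,interpolation=cv2.INTER_CUBIC)
c=np.zeros((600,800,3),np.uint8);c[:220]=a;c[230:230+b.shape[0],:b.shape[1]]=b
cv2.imwrite('pics/crop0.png',c)
E
```

```text
(no output)
```

View pics/crop0.png

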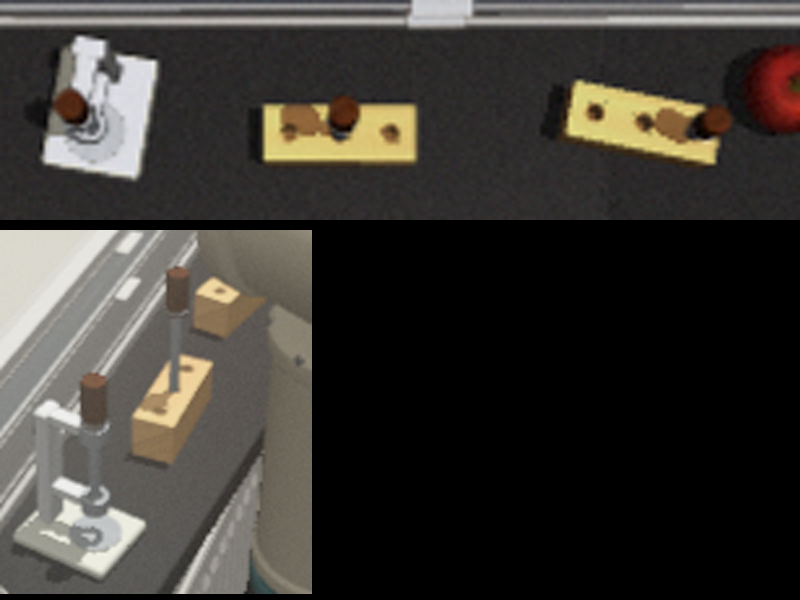

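The crop shows the long plunger in the middle hole of the left block. The right block holds the stored plunger at its right end, next to the apple, and its two left holes are free. Next I'll measure positions.

```bash
cat > h.py <<'E'
import cv2,numpy as np
from rig import get_obs, vision, r
def norm(f,uv):
    K=f['K'];d=(np.asarray(uv,float).reshape(-1,2)-[K[0][2],K[1][2]])/K[0][0]
    return cv2.undistortPoints(np.asarray(uv,float).reshape(-1,1,2),np.array(K),np.array([f['k1'],0,0,0.])).reshape(-1,2)
def cam(f):
    R=cv2.Rodrigues(np.array(f['rvec']))[0];return R,-R.T@np.array(f['tvec'])
def cast(f,uv,z):
    R,c=cam(f);n=norm(f,uv);d=np.c_[n,np.ones(len(n))]@R
    return c+d*((z-c[2])/d[:,2])[:,None]
def proj(f,P):
    return cv2.projectPoints(np.asarray(P,float).reshape(-1,1,3),np.array(f['rvec']),np.array(f['tvec']),np.array(f['K']),np.array([f['k1'],0,0,0.]))[0].reshape(-1,2)
def tri(f1,u1,f2,u2):
    A=[];b=[]
    for f,u in((f1,u1),(f2,u2)):
        R,c=cam(f);n=norm(f,u)[0];d=R.T@np.r_[n,1];d/=np.linalg.norm(d);M=np.eye(3)-np.outer(d,d);A.append(M);b.append(M@c)
    x,res,*_=np.linalg.lstsq(np.vstack(A),np.hstack(b),rcond=None);return x,np.sqrt(res)
def blobs(m,lo=8):
    n,l,s,c=cv2.connectedComponentsWithStats(m.astype(np.uint8),connectivity=8)
    return [(s[i],c[i],l==i) for i in range(1,n) if s[i][4]>=lo]
E
python3 - <<'E'
from h import *
np.set_printoptions(precision=4,suppress=True)
T=vision.grab_frame('top');S=vision.grab_frame('side')
np.savez('pics/f0.npz',T=T['image'],S=S['image'])
hsv=cv2.cvtColor(T['image'],cv2.COLOR_RGB2HSV);H,s,V=[hsv[...,i].astype(int) for i in range(3)]
roi=np.zeros(H.shape,bool);roi[188:238,205:395]=1
y=roi&(H>15)&(H<40)&(s>70)&(V>120)
for st,c,m in blobs(y,100):
    pts=np.argwhere(m)[:,::-1]
    pw=cast(T,pts,0.05)[:,:2];h=cv2.convexHull(pw.astype(np.float32))
    rc=cv2.minAreaRect(h);print('block',st,c.round(1),rc)
    mm=m.astype(np.uint8);x0,y0,w,hh=st[:4]
    hole=np.zeros(H.shape,bool);hole[y0:y0+hh,x0:x0+w]=True
for name,F,R in(('top',T,(188,238,205,395)),('side',S,(160,260,225,335))):
    hs=cv2.cvtColor(F['image'],cv2.COLOR_RGB2HSV).astype(int);ro=np.zeros(H.shape,bool);ro[R[0]:R[1],R[2]:R[3]]=1
    m=ro&((hs[...,0]<14)|(hs[...,0]>172))&(hs[...,1]>110)&(hs[...,2]>25)&(hs[...,2]<140)
    for st,c,mk in blobs(m,12): print(name,'brown',st,c.round(2),cast(F,c,0.19)[0])
w=roi&(s<30)&(V>150);
for st,c,m in blobs(w,60): print('white',st,c)
print(T['image'][205:222,282:300].sum(-1)//3); print(T['image'][205:216,214:232].sum(-1)//3)
print(H[205:218,214:232]);print(s[205:218,214:232])
E
```

```text
block [346 205  39  21 420] [363.4 215.1] ((0.49199971556663513, -0.3010576069355011), (0.12701904773712158, 0.04683074727654457), 78.57076263427734)
block [271 211  38  15 437] [290.5 218.4] ((0.48305872082710266, -0.04763541743159294), (0.1227136179804802, 0.04662669450044632), 89.9562759399414)
top brown [391 199   4  17  51] [392.82 206.88] [ 0.5006 -0.3575  0.19  ]
top brown [218 207   9   9  47] [222.15 211.11] [0.4881 0.1585 0.19  ]
top brown [288 209   7   8  46] [290.63 212.3 ] [ 0.4844 -0.0476  0.19  ]
top brown [380 211   8   8  49] [383.76 214.53] [ 0.4773 -0.329   0.19  ]
white [205 189 101   2 104] [253.5865 189.9712]
white [307 188  88   4 168] [347.2143 189.5536]
white [216 194  28  36 528] [231.4962 213.1345]
[[ 38  41  44  37  40  36  40  42  43  41  43  41  43  41  39  42  42  40]
 [ 40  41  45  45  43  42  44  40  46  39  42  41  45  40  45  44  41  38]
 [ 40  45  42  43  45  40  41  46  39  45  46  41  43  43  43  42  44  47]
 [ 42  40  46  41  43  39  40  42  35  37  41  39  43  42  43  40  41  44]
 [ 41  43  36  42  43  41  41  39  45  46  38  34  39  42  42  3
[... 2989 characters left out ...]
  6   6   7   7  10   8]
 [ 24  13  24  16  58 122 179 194 200 203 194 100   5   3   9   8   9   9]
 [ 20  20  12  32 108 178 187 205 203 216 186 194  40   9   8   8   4   7]
 [ 49  27  33   9 112 180 203 188 198 194 201 192 164  16   9   7   5  10]
 [ 28  33  46  33  93 151 188 210 193 194 182 205 199  25  11   4   5   8]
 [ 38  12  55  22  32  78 188 216 191 197 187 214 158  12   8   9   9  10]
 [ 46  15  51  33  26  32  54 177 190 177 221 191 217   9  11   9   8  12]
 [ 54  46  67  30  25  27  20  46 162 255 255 194   5   9  14  16  10  10]
 [ 28  67  41  27  23  31  26   2   6  15  19   8   9   8  22  21  12  14]
 [ 12  29  19  29  23  30  29   5  12  13  15  18  16  18  17  14  12  14]]
```

```bash
python3 - <<'E'
from h import *
np.set_printoptions(precision=4,suppress=True)
T=vision.grab_frame('top');S=vision.grab_frame('side')
def disc(F,c,r,z,k=8):
    x,y=int(c[0])-r,int(c[1])-r
    p=F['image'][y:y+2*r+1,x:x+2*r+1].astype(np.float32);d=p[...,0]-p[...,2]
    d[p[...,0]>200]=0
    d=cv2.resize(d,None,fx=k,fy=k,interpolation=cv2.INTER_CUBIC)
    b=blobs(d>0.5*np.percentile(d,93),50);b=max(b,key=lambda t:t[0][4])
    cs=cv2.findContours(b[2].astype(np.uint8),0,1)[0][0]
    cc=(b[1]+.5)/k-.5+[x,y];e=cv2.fitEllipse(cs);ec=(np.array(e[0])+.5)/k-.5+[x,y]
    print('cent',cc,'ell',ec,np.array(e[1])/k,'->',cast(F,cc,z)[0],cast(F,ec,z)[0]);return cc
disc(T,(222,210.5),6,.2);
print('long');a=disc(T,(290.6,212),4,.198)
print('stored');disc(T,(383.7,214.5),5,.138)
# holes
for n,c in(('S+',(353.5,212.8)),('S0',(366,215.3)),('L+',(277,218)),('L-',(302.5,218))):
    x,y=int(c[0])-4,int(c[1])-4;p=T['image'][y:y+9,x:x+9].astype(float).sum(-1)/3
    w=np.clip(130-p,0,None); 
    if n=='L+': w=np.clip(75-p,0,None)
    yy,xx=np.mgrid[y:y+9,x:x+9];cc=np.array([(w*xx).sum(),(w*yy).sum()])/w.sum();print(n,cc,cast(T,cc,.05)[0])
for P,n in(((.488,.158,.2),'stoner'),((.488,.158,.15),'st bot'),((.484,-.047,.198),'long'),((.483,-.0476,.05),'hole')): print(n,'side px',proj(S,P))
p=S['image'][170:250,225:300].astype(int);hs=cv2.cvtColor(S['image'],cv2.COLOR_RGB2HSV).astype(int)
m=np.zeros(hs.shape[:2],bool);m[165:245,235:300]=1
m&=(hs[...,1]>100)&((hs[...,0]<12)|(hs[...,0]>174))&(hs[...,2]<150)
for st,c,k in blobs(m,20):
    q=np.argwhere(k)[:,::-1].astype(np.float32);rc=cv2.minAreaRect(q);print('side',st,c,rc)
E
```

```text
cent [221.821  210.7194] ell [221.8265 210.7195] [7.257  7.7547] -> [0.488  0.1582 0.2   ] [0.488  0.1582 0.2   ]
long
cent [290.1476 212.5684] ell [290.0691 212.7212] [7.6115 9.7426] -> [ 0.4826 -0.0459  0.198 ] [ 0.4821 -0.0457  0.198 ]
stored
cent [382.999  214.1782] ell [382.8585 214.3299] [ 7.1057 10.6394] -> [ 0.4847 -0.3388  0.138 ] [ 0.4842 -0.3383  0.138 ]
S+ [353.51   212.5695] [ 0.5009 -0.2605  0.05  ]
S0 [366.9772 215.1572] [ 0.4922 -0.3053  0.05  ]
L+ [277.0628 216.5021] [ 0.488  -0.0064  0.05  ]
L- [302.3013 217.5668] [ 0.4844 -0.0899  0.05  ]
stoner side px [[252.3818 216.978 ]]
st bot side px [[252.5807 234.1484]]
long side px [[284.3365 175.6808]]
hole side px [[283.1084 220.7787]]
```

```bash
python3 -m pendant '[[0,0,-0.04,0,0,-0.185,0.06],[0,0,-0.04,0,0,-0.185,0.06],[-0.013,-0.041,0,0,0,0,0.06],[-0.013,-0.041,0,0,0,0,0.06],[-0.013,-0.041,0,0,0,0,0.06],[-0.013,-0.041,0,0,0,0,0.06],[-0.013,-0.041,0,0,0,0,0.06],[-0.013,-0.041,0,0,0,0,0.06],[-0.013,-0.041,0,0,0,0,0.06],[-0.037,-0.023,0,0,0,0,0.06],[-0.037,-0.023,0,0,0,0,0.06],[-0.037,-0.023,0,0,0,0,0.06],[-0.037,-0.023,0,0,0,0,0.06],[-0.02,0,0,0,0,0,0.06],[0,0,0,0,0,0,0.06]]' 20
python3 - <<'E'
from h import *
o=get_obs();print(o['time_s'],o['eef_pos'],o['tcp_rot'],o['force'])
S=vision.grab_frame('side');T=vision.grab_frame('top')
p=S['image'][150:290,200:340];p=cv2.resize(p,None,fx=4,fy=4,interpolation=cv2.INTER_CUBIC)
cv2.imwrite('pics/s1.png',cv2.cvtColor(p,cv2.COLOR_RGB2BGR))
E
```

```text
time_s: 2.17
eef_pos: [0.4674, 0.1576, 0.285]
tcp_rot: [-0.001, 0.0, 1.0, 0.0]
force: [-0.2, -0.2, -0.1]
gripper_width: 0.0602
finger_force: 0.0
2.175 [0.46742761 0.15763259 0.28495778] [-6.37123649e-04  2.48873171e-04  9.99999719e-01  3.07819403e-04] [-0.21641239 -0.20266704 -0.13175707]
```

View pics/s1.png

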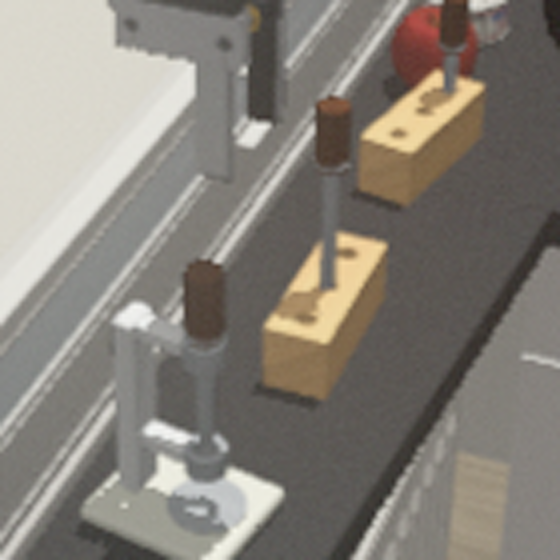

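The gripper is above and behind the stoner. Crop pixels: stoner handle top (205,265), long handle top (334,103), rod entering its block at (327,288), and the short block's free end hole at (398,133). I'll refine by triangulating across the two views.

```bash
python3 - <<'E'
from h import *
np.set_printoptions(precision=4,suppress=True)
S=vision.grab_frame('side')
im=S['image'].astype(int);d=im[...,0]-im[...,2]
hs=cv2.cvtColor(S['image'],cv2.COLOR_RGB2HSV).astype(int)
m=(hs[...,1]>70)&(im.sum(-1)<260)&(d>15)
m[:150]=0;m[245:]=0;m[:,:240]=0;m[:,325:]=0
T=dict(vision.grab_frame('top'))
for st,c,k in blobs(m,40):
    print('side',st,c)
    # top point: mean of upper two rows region along axis
tops={'short':((221.82,210.72),.2),'long':((290.1,212.6),.198)}
def centre(box):
    x0,y0,x1,y1=box;q=np.zeros_like(m);q[y0:y1,x0:x1]=m[y0:y1,x0:x1];b=max(blobs(q,20),key=lambda t:t[0][4]);return b
for n,box in(('short',(242,210,262,242)),('long',(274,170,295,195))):
    st,c,k=centre(box);uv,z=tops[n]
    P=cast(T,uv,z)[0];mid=P-[0,0,.025]
    pr=proj(S,mid)[0];print(n,st,c,'pred mid',pr,'diff',c-pr)
    R,cc=cam(S);e=1e-3
    print('J per mm x,y,z',proj(S,mid+[e,0,0])[0]-pr,proj(S,mid+[0,e,0])[0]-pr,proj(S,mid+[0,0,e])[0]-pr)
    print('tri',tri(T,proj(T,mid+0*mid)[0],S,c))
E
```

```text
side [309 150  11  19 111] [314.1712 157.8198]
side [298 156  14  16 130] [303.1538 163.7538]
side [279 176   9  15 104] [282.6058 183.5673]
side [247 215   8  19  80] [250.7375 222.5125]
short [247 215   8  19  80] [250.7375 222.5125] pred mid [252.4476 225.7341] diff [-1.7101 -3.2216]
J per mm x,y,z [-0.3959 -0.0984] [-0.1692  0.2404] [-0.004  -0.3436]
tri (array([0.4895, 0.158 , 0.1832]), array([0.0037]))
long [279 176   9  15 104] [282.6058 183.5673] pred mid [284.4177 184.0958] diff [-1.8119 -0.5285]
J per mm x,y,z [-0.3527 -0.0759] [-0.1273  0.1833] [ 0.0117 -0.3194]
tri (array([ 0.4848, -0.0451,  0.174 ]), array([0.0035]))
```

```bash
python3 -m pendant '[[-0.0225,0,0,0,0,0,0.06],[0,0,0.03,0,0,0,0.06],[0,0,0.03,0,0,0,0.06],[0,0,0.03,0,0,0,0.06],[0,0,0.02,0,0,0,0.06],[0,0,0.015,0,0,0,0.06],[0,0,0,0,0,0,0.06]]'
python3 -m pendant '[[0,0,0,0,0,0,0.035],[0,0,0,0,0,0,0.027],[0,0,0,0,0,0,0.02],[0,0,0,0,0,0,0.015],[0,0,0,0,0,0,0.01],[0,0,0,0,0,0,0.01]]' 20
```

```text
time_s: 3.25
eef_pos: [0.4883, 0.1575, 0.1599]
tcp_rot: [-0.001, -0.0, 1.0, -0.0]
force: [0.1, -0.5, 0.1]
gripper_width: 0.0598
finger_force: 0.0
time_s: 4.0
eef_pos: [0.4897, 0.158, 0.1609]
tcp_rot: [0.0, 0.0, 1.0, 0.001]
force: [-1.0, 3.5, 3.4]
gripper_width: 0.0237
finger_force: 20.0
```

```bash
python3 -m pendant '[[0,0,-0.01,0,0,0,0.01],[0,0,-0.02,0,0,0,0.01],[0,0,-0.02,0,0,0,0.01],[0,0,-0.02,0,0,0,0.01],[0,0,-0.02,0,0,0,0.01],[0,0,-0.02,0,0,0,0.01],[0,0,-0.02,0,0,0,0.01],[0,0,-0.02,0,0,0,0.01],[0,0,-0.02,0,0,0,0.01],[0,0,0,0,0,0,0.01]]'
python3 - <<'E'
from h import *
S=vision.grab_frame('side')
p=S['image'][110:290,200:340];p=cv2.resize(p,None,fx=3,fy=3,interpolation=cv2.INTER_CUBIC)
cv2.imwrite('pics/s2.png',cv2.cvtColor(p,cv2.COLOR_RGB2BGR))
E
```

```text
time_s: 5.25
eef_pos: [0.49, 0.1563, 0.332]
tcp_rot: [0.001, 0.0, 1.0, -0.001]
force: [-0.1, -0.6, -0.5]
gripper_width: 0.0232
finger_force: 20.0
```

View pics/s2.png

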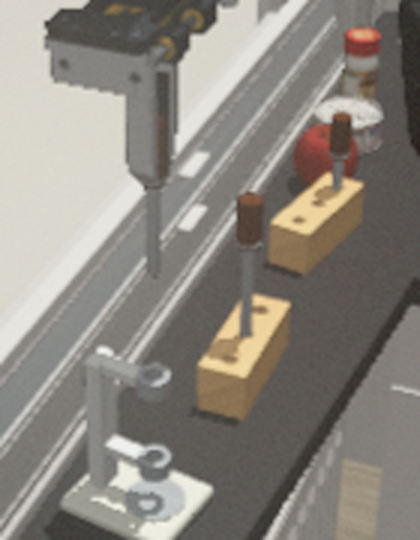

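The plunger is out of the stoner and hangs upright, with its tip at crop (155,277). The empty sleeves are at (155,372) and (155,455), and the free hole S+ is at (299,220).

```bash
python3 - <<'E'
from h import *
np.set_printoptions(precision=4,suppress=True)
S=vision.grab_frame('side');T=vision.grab_frame('top')
f=lambda u,v:(200+(u+.5)/3-.5,110+(v+.5)/3-.5)
print('tip pred',proj(S,[.490,.1563,.241]),f(155,277),cast(S,f(155,277),.241))
print('hole',f(299,220),cast(S,f(299,220),.05),'top est .5007,-.2605', proj(S,[.5007,-.2605,.05]))
print('sleeve up',cast(S,f(155,372),.15),'lo(top)',cast(S,f(155,453),.065))
# numerically: sub-pixel holes on side
p=S['image'].astype(float).sum(-1)/3
u,v=map(int,np.round(f(299,220)));print(p[v-4:v+5,u-5:u+6].astype(int))
print(S['image'][194:206,244:260].sum(-1)//3)
print(S['image'][226:244,240:262].sum(-1)//3)
# top view of sleeve
t=T['image'][204:222,214:238].sum(-1)//3;print(t)
E
```

```text
tip pred [[251.6876 201.5898]] (251.33333333333334, 202.0) [[0.4901 0.1581 0.241 ]]
hole (299.3333333333333, 183.0) [[ 0.5044 -0.2582  0.05  ]] top est .5007,-.2605 [[300.6571 182.8784]]
sleeve up [[0.4914 0.1574 0.15  ]] lo(top) [[0.4925 0.1572 0.065 ]]
[[122 164 193 203 203 204 202 204 204 202 201]
 [178 203 204 204 204 203 202 203 201 201 202]
 [202 203 205 203 199 195 196 201 202 201 202]
 [203 205 202 192 167 145 161 184 199 201 202]
 [204 204 196 168 122 121 127 156 192 203 204]
 [203 205 205 193 168 164 167 185 201 204 203]
 [183 192 197 200 202 202 204 203 203 204 200]
 [117 126 155 181 191 195 202 205 204 201 181]
 [113 116 113 115 126 155 181 192 193 178 136]]
[[138 134 138 135 126 112 116 113 109 115 125 123 124 122 124 122]
 [136 139 137 147 146 110 113 113 111 114 124 122 124 123 122 124]
 [136 135 144 179 181 111 115 114 108 114 124 125 123 124 123 123]
 [134 141 171 191 164 110 109 112 112 115 125 122 123 123 122 122]
 [140 164 190 180 117 104 116 112 109 112 124 124 123 119 121 125]
 [155 191 189 142 130 101 114 115 110 114 121 123 124 122 121 121]
 [175 187 155 155 1
[... 3177 characters left out ...]
18  19  72 114 137 156 173 189 176 160 143 116  97  69 115 192 145
  173 187 186 186 213 217]
 [ 39  22  20  67 113 137 156 171 187 182 161 142 122  81  82  91 185 138
  175 186 187 188 205 217]
 [ 37  42  41  78 107 133 152 168 187 186 166 147 125  90  93 122 187 121
  169 190 189 189 199 215]
 [ 42  40  86  89 102 127 149 165 182 184 170 151 131  87 106 184 158 148
  180 185 187 190 206 214]
 [ 41  41 103 158 125 127 148 158 178 187 170 154 134 105 183 154 127 177
  188 187 186 188 211 218]
 [ 41  38 163 208 142 118 143 159 179 189 176 156 139 108  85 111 175 190
  190 189 188 176 211 215]
 [ 37  31 173 213 144 115 142 158 176 189 176 158 141 116 136 178 194 188
  189 188 191 204 216 219]]
```

```bash
python3 -m pendant '[[-0.001,-0.035,0,0,0,0,0.01],[-0.001,-0.035,0,0,0,0,0.01],[-0.001,-0.035,0,0,0,0,0.01],[-0.001,-0.035,0,0,0,0,0.01],[-0.001,-0.035,0,0,0,0,0.01],[-0.001,-0.035,0,0,0,0,0.01],[-0.001,-0.035,0,0,0,0,0.01],[-0.001,-0.035,0,0,0,0,0.01],[-0.001,-0.035,0,0,0,0,0.01],[-0.001,-0.035,0,0,0,0,0.01],[-0.002,-0.035,0,0,0,0,0.01],[-0.0016,-0.0315,0,0,0,0,0.01],[0,0,0.04,0,0,0,0.01],[0,0,0.04,0,0,0,0.01],[0,0,0.04,0,0,0,0.01],[0,0,0.03,0,0,0,0.01],[0,0,0,0,0,0,0.01],[0,0,0,0,0,0,0.01]]'
python3 - <<'E'
from h import *
S=vision.grab_frame('side');T=vision.grab_frame('top')
a=cv2.resize(S['image'][130:205,265:340],None,fx=6,fy=6,interpolation=cv2.INTER_CUBIC)
b=cv2.resize(T['image'][190:235,335:395],None,fx=5,fy=5,interpolation=cv2.INTER_CUBIC)
c=np.zeros((450,760,3),np.uint8);c[:,:450]=a;c[:225,455:755]=b
cv2.imwrite('pics/s3.png',cv2.cvtColor(c,cv2.COLOR_RGB2BGR))
E
```

```text
time_s: 7.65
eef_pos: [0.5035, -0.2596, 0.1811]
tcp_rot: [0.0, -0.0, 1.0, -0.0]
force: [0.0, 0.1, -1.0]
gripper_width: 0.0234
finger_force: 20.0
```

View pics/s3.png

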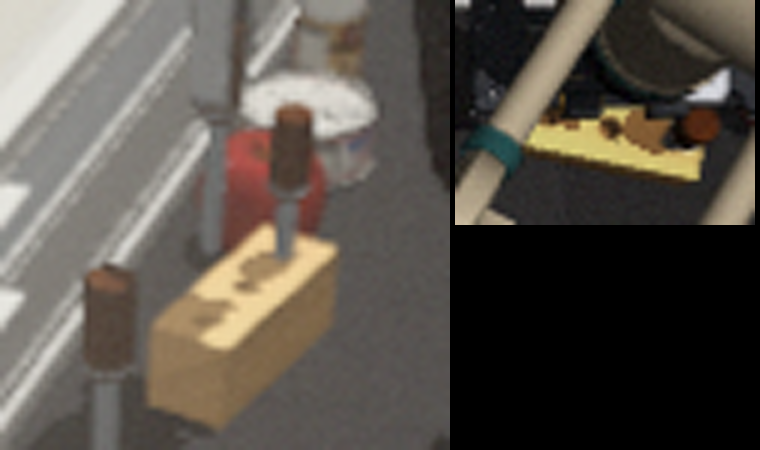

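The plunger is beside the hole in x, its tip at about crop (213,258). Hole S+ is at about (207,315), partly in shadow. I'll check the offset numerically.

```bash
python3 - <<'E'
from h import *
np.set_printoptions(precision=4,suppress=True)
S=vision.grab_frame('side')
f=lambda u,v:(265+(u+.5)/6-.5,130+(v+.5)/6-.5)
print(proj(S,[[.5035,-.2596,.09],[.5035,-.2596,.05],[.5045,-.2596,.05],[.5035,-.2586,.05]]),f(213,258))
print(cast(S,f(213,258),.09),cast(S,f(207,315),.05))
print(S['image'][164:178,292:312].sum(-1)//3);print(S['image'][176:192,290:312].sum(-1)//3)
E
```

```text
[[300.3826 171.99  ]
 [299.7357 182.8387]
 [299.4383 182.7756]
 [299.6375 182.991 ]] (300.0833333333333, 172.58333333333334)
[[ 0.5032 -0.2557  0.09  ]] [[ 0.5069 -0.2632  0.05  ]]
[[135 118 105  95  94  93  95 108 109  98  82  78  75  73  76  81  80  77
   82  97]
 [117 105  93  93  93  91  96 105 107  98  78  75  74  76  77  77  76  79
   86  97]
 [111  95  93  92  95  91  97 109 106  96  72  71  77  74  78  79  76  79
   82 101]
 [104  93  96  93  94  92 100 106 108  96  78  75  76  76  78  82 111 134
  113 101]
 [ 94  92  90  92  94  88 102 110 105  95  75  76  79  75  88 123 174 194
  161 102]
 [ 92  92  90  91  83  76  91 110 107  94  76  73  77  86 133 181 199 201
  180 104]
 [ 94  91  94  89  72  76  92 106 105  92  74  72  85 133 181 199 201 199
  178 105]
 [ 90  91  93  87  74  71  85 100  97  85  72  84 131 178 200 197 188 187
  164 107]
 [ 94  90  91  88  72  72  73  76  77  69  92 137 179 197 189 173 132 129
  119 110]
 [ 93  94  93  86  78  70  72  74  75 109 158 189 197 174 132 135 134 132
  128 121]
 [ 95  94  89  94  85  74  69  83 120 174 203 201 184 132 134 132 132
[... 1060 characters left out ...]
2 185 200 203 204 201 184 134
   98  98  98 103]
 [109 118 119 123 130 133 135 137 146 181 203 203 204 205 202 183 133 101
   96 101 102 102]
 [111 116 119 116 119 119 123 127 164 196 202 203 203 203 183 135 100  99
  101 100 103  98]
 [113 118 118 117 114 116 115 114 124 155 182 192 192 178 133  97  97  98
  100 100 100 100]
 [115 114 118 116 117 117 116 116 116 117 117 125 130 115  99 100 104  97
  100  99 100  99]
 [114 117 116 119 117 119 116 117 114 115 116 114 107 101  97 101 100  99
   98 102  97  99]
 [114 120 118 119 117 117 115 112 111 110 108 107 107 101  99 101  99 100
  105 103 100 100]
 [114 118 114 115 115 112 113 110 109 108 110 108 102 101  97 101 102  99
  102 101  98 100]]
```

```bash
python3 -m pendant '[[0,0,0.02,0,0,0,0.01],[0,0,0.015,0,0,0,0.01],[0,0,0.006,0,0,0,0.01],[0,0,0.006,0,0,0,0.01],[0,0,0,0,0,0,0.01]]'; python3 -m pendant '[[0,0,0.008,0,0,0,0.01],[0,0,0,0,0,0,0.01]]'
```

```text
time_s: 8.43
eef_pos: [0.5029, -0.2591, 0.1332]
tcp_rot: [-0.0, -0.0, 1.0, 0.0]
force: [-0.2, 1.4, -0.5]
gripper_width: 0.0234
finger_force: 20.0
time_s: 8.68
eef_pos: [0.5029, -0.2592, 0.1249]
tcp_rot: [-0.0, -0.0, 1.0, 0.0]
force: [-0.1, 0.2, -0.4]
gripper_width: 0.0239
finger_force: 20.0
```

```bash
python3 -m pendant '[[0,0,0.008,0,0,0,0.01],[0,0,0.008,0,0,0,0.01],[0,0,0.006,0,0,0,0.01],[0,0,0,0,0,0,0.01],[0,0,0,0,0,0,0.01]]'
```

```text
time_s: 9.3
eef_pos: [0.5028, -0.2591, 0.1031]
tcp_rot: [-0.0, -0.0, 1.0, 0.0]
force: [-0.1, 1.0, -1.7]
gripper_width: 0.0235
finger_force: 20.0
```

```bash
python3 -m pendant '[[0,0,0,0,0,0,0.028],[0,0,0,0,0,0,0.035],[0,0,0,0,0,0,0.055],[0,0,0,0,0,0,0.06],[0,0,-0.02,0,0,0,0.06],[0,0,-0.03,0,0,0,0.06],[0,0,-0.04,0,0,0,0.06],[0,0,-0.04,0,0,0,0.06],[0,0,-0.03,0,0,0,0.06],[0.003,0.035,0,0,0,0,0.06],[0.003,0.035,0,0,0,0,0.06],[0.003,0.03,0,0,0,0,0.06],[0,0,0,0,0,0,0.06]]'
python3 - <<'E'
from h import *
np.set_printoptions(precision=4,suppress=True)
S=vision.grab_frame('side')
a=cv2.resize(S['image'][110:245,240:345],None,fx=4,fy=4,interpolation=cv2.INTER_CUBIC)
cv2.imwrite('pics/s4.png',cv2.cvtColor(a,cv2.COLOR_RGB2BGR))
print(proj(S,[[.485,-.0455,.198],[.485,-.0455,.148],[.485,-.0455,.05]]))
p=S['image'].astype(float)
for v in range(172,222,3): print(v,(S['image'][v,272:296].sum(-1)//3))
E
```

```text
time_s: 10.92
eef_pos: [0.4938, -0.1578, 0.2639]
tcp_rot: [0.0, -0.001, 1.0, -0.0]
force: [-0.6, -0.8, 0.3]
gripper_width: 0.0601
finger_force: 0.0
[[283.7865 175.8759]
 [283.2213 191.8347]
 [282.1888 221.0278]]
172 [125 125 124 124 126 123 124 119 128 155 154 145 186 197 154 120 109  93
  96  94  92  94  92  81]
175 [124 125 126 124 129 129 120 103  78  80  78  78  81  84  82  90  93  93
  95  91  92  90  92  91]
178 [122 125 125 125 141 159 144  72  75  78  80  79  73  74  76  75  91  96
  93  95  94  93  93 111]
181 [124 131 154 164 145 171 171  77  75  75  74  74  74  71  73  77  89  94
  92 104 143 185 204 203]
184 [149 161 142 176 206 179 113  78  73  73  72  72  71  72  71  78  95  96
 141 183 190 178 137 137]
187 [144 188 204 170 128 117  99  71  76  74  69  71  71  69  66  79  92  98
 114 115 118 116 117 116]
190 [199 162 122 119 104  94  92  88  71  73  70  69  70  70  75  86  90  99
 116 117 118 114 115 112]
193 [120 108  98  93  92  92  95  94  87  89  87  95  85  84  84  93  90 102
 110 109 111 110 110 111]
196 [ 95  99  93  94  91  92  95  94  99 106 111 107 102  95  91
[... 162 characters left out ...]
  93  94  91  90  97 107 107 106  98  87  88  91  91  83
  72  68  66  67  73  80]
205 [ 93  91  94  92  93  91  92  91  99 108 107 103  95  93  91  88  92  91
  88  88  91  89  86  89]
208 [ 94  94  94  98  93  91  92  93 100 106 107 107 112 116 127 136 120 107
  96  85  91  92  90  91]
211 [ 87  88  89  93  92  91 100 110 114 107 105 114 161 189 186 187 192 198
 197 198 199 201 202 192]
214 [ 69  72  73  69  76 109 133 128 112 107 103 120 154 163 148 147 159 186
 200 200 203 201 179 114]
217 [ 70  69  78 109 133 132 133 129 113 107 103 130 176 200 200 201 201 201
 202 200 181 129 100  98]
220 [ 75 109 133 133 134 137 160 171 116 103 100 124 173 199 201 202 201 203
 187 134  95 100 101 101]
```

View pics/s4.png

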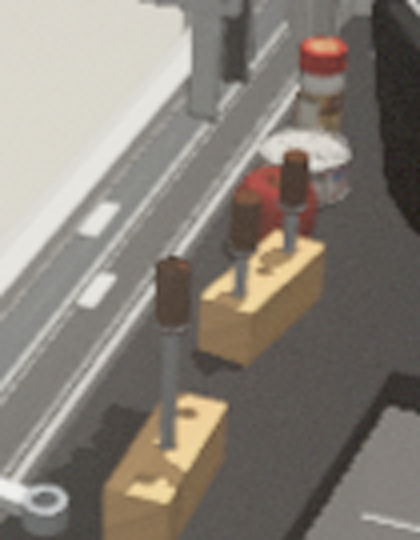

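The short plunger stands in the free end hole at crop (244,250), and the stored plunger is untouched. The long plunger is nearly upright, with its handle at (173,290).

```bash
python3 -m pendant '[[0.003,0.038,0,0,0,0,0.06],[0.003,0.038,0,0,0,0,0.06],[0.002,0.036,0,0,0,0,0.06],[0,0,0,0,0,0,0.06],[0,0,0.03,0,0,0,0.06],[0,0,0.03,0,0,0,0.06],[0,0,0.03,0,0,0,0.06],[0,0,0.018,0,0,0,0.06],[0,0,0,0,0,0,0.06]]'
python3 -m pendant '[[0,0,0,0,0,0,0.035],[0,0,0,0,0,0,0.027],[0,0,0,0,0,0,0.02],[0,0,0,0,0,0,0.015],[0,0,0,0,0,0,0.01],[0,0,0,0,0,0,0.01]]' 25
```

```text
time_s: 12.1
eef_pos: [0.4855, -0.0488, 0.1541]
tcp_rot: [-0.002, 0.001, 1.0, -0.0]
force: [-0.8, -0.3, 0.2]
gripper_width: 0.0598
finger_force: 0.0
time_s: 12.85
eef_pos: [0.4864, -0.0472, 0.1559]
tcp_rot: [0.0, -0.0, 1.0, -0.0]
force: [0.9, -0.3, 3.1]
gripper_width: 0.0239
finger_force: 25.0
```

```bash
python3 -m pendant '[[0,0,-0.01,0,0,0,0.01],[0,0,-0.02,0,0,0,0.01],[0,0,-0.02,0,0,0,0.01],[0,0,-0.02,0,0,0,0.01],[0,0,-0.025,0,0,0,0.01],[0,0,-0.025,0,0,0,0.01],[0,0,-0.03,0,0,0,0.01],[0,0,-0.03,0,0,0,0.01],[0,0,-0.005,0,0,0,0.01],[-0.001,0.035,0,0,0,0,0.01],[-0.001,0.035,0,0,0,0,0.01],[-0.001,0.03,0,0,0,0,0.01],[0,0,0,0,0,0,0.01],[0,0,0,0,0,0,0.01]]'
python3 - <<'E'
from h import *
np.set_printoptions(precision=4,suppress=True)
S=vision.grab_frame('side');T=vision.grab_frame('top')
a=cv2.resize(S['image'][120:300,205:325],None,fx=3.3,fy=3.3,interpolation=cv2.INTER_CUBIC)
b=cv2.resize(T['image'][195:235,210:280],None,fx=5,fy=5,interpolation=cv2.INTER_CUBIC)
c=np.zeros((600,800,3),np.uint8);c[:a.shape[0],:a.shape[1]]=a;c[:200,430:780]=b
cv2.imwrite('pics/s5.png',cv2.cvtColor(c,cv2.COLOR_RGB2BGR))
E
```

```text
time_s: 14.6
eef_pos: [0.4886, 0.0521, 0.3397]
tcp_rot: [-0.001, -0.0, 1.0, -0.0]
force: [-0.1, -0.8, -0.9]
gripper_width: 0.0235
finger_force: 25.0
```

View pics/s5.png

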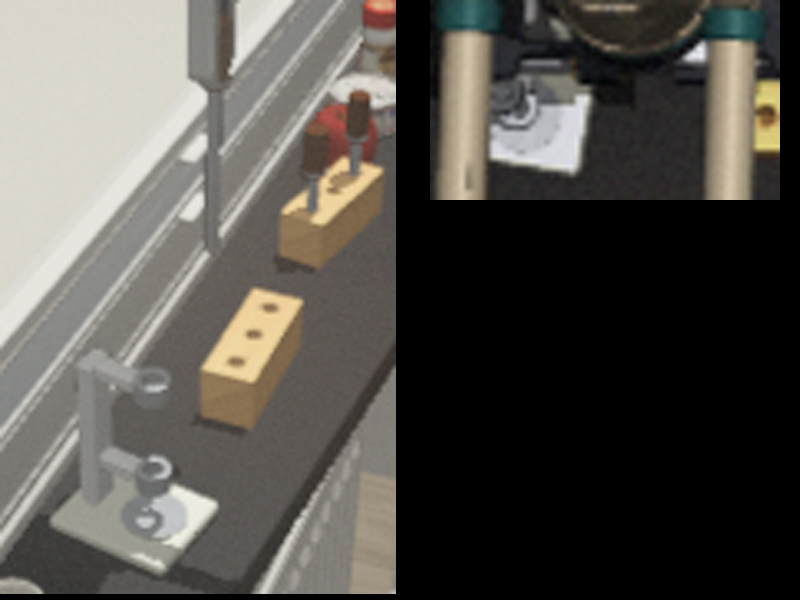

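The long plunger is held upright with its tip at about crop (213,252), and all three holes of the long block are now empty. The stoner's sleeves are at (152,380) and (155,470). I'll move above the upper sleeve and compare.

```bash
python3 -m pendant '[[-0.0005,0.027,0,0,0,0,0.01],[-0.0005,0.027,0,0,0,0,0.01],[-0.0005,0.027,0,0,0,0,0.01],[0,0.0255,0,0,0,0,0.01],[0,0,0.01,0,0,0,0.01],[0,0,0.01,0,0,0,0.01],[0,0,0,0,0,0,0.01],[0,0,0,0,0,0,0.01]]'
python3 - <<'E'
from h import *
np.set_printoptions(precision=4,suppress=True)
o=get_obs();p=o['eef_pos'];print(p)
S=vision.grab_frame('side');T=vision.grab_frame('top')
zt=p[2]-.148
print('tip',zt,proj(S,[[p[0],p[1],z] for z in (zt,zt+.06,zt+.12,.15,.065)]))
a=cv2.resize(S['image'][165:275,220:290],None,fx=5,fy=5,interpolation=cv2.INTER_CUBIC)
b=cv2.resize(T['image'][195:235,200:270],None,fx=5,fy=5,interpolation=cv2.INTER_CUBIC)
c=np.zeros((600,800,3),np.uint8);c[:a.shape[0],:a.shape[1]]=a;c[:200,430:780]=b
cv2.imwrite('pics/s6.png',cv2.cvtColor(c,cv2.COLOR_RGB2BGR))
for v in range(180,232,3): print(v,S['image'][v,243:262].sum(-1)//3)
E
```

```text
time_s: 15.7
eef_pos: [0.4906, 0.1584, 0.3205]
tcp_rot: [-0.0, 0.001, 1.0, -0.0]
force: [-0.7, -0.2, -1.2]
gripper_width: 0.0235
finger_force: 25.0
[0.4906 0.1584 0.3205]
tip 0.1724542144786965 [[251.3895 226.3955]
 [251.1057 205.1616]
 [250.8005 182.44  ]
 [251.4906 233.9898]
 [251.8508 261.1539]]
180 [171 138 134 135 143 140 118 118 113 111 121 140 138 136 136 136 152 189
 185]
183 [136 150 158 144 135 129 116 117 114 111 121 134 135 139 168 191 172 179
 217]
186 [149 135 138 139 138 130 114 117 115 110 121 143 175 186 148 137 146 169
 186]
189 [137 136 137 142 143 132 116 117 112 112 161 183 141 152 139 124 125 125
 123]
192 [139 136 139 137 136 128 115 115 116 114 141 156 128 123 122 121 125 125
 123]
195 [138 137 137 135 148 147 112 115 114 110 115 123 125 123 121 121 121 122
 125]
198 [136 140 162 192 180 125 113 114 114 111 116 122 124 122 123 122 123 127
 130]
201 [172 187 166 152 158 121 110 114 112 112 112 121 124 123 124 123 134 162
 167]
204 [145 153 155 124 123 124 117 111 113 111 112 125 122 123 138 159 152 154
 194]
207 [152 125 127 123 123 110 102 113 110 109 114 127 152 164 139 170 202 195
 155]
210 [126 124 123 123 124 114 103 112 112 110 143 164 144 168 200 190 139 124
 110]
213 [127 125 124 123 125 113 100 112 109 107 119 175 207 185 132 121 110  97
  98]
216 [121 124 122 125 125 114 102 113 112 107 160 182 133 121 103  94  96  96
  95]
219 [123 121 124 141 162 146  98 108 110 105 112 122 106  94  94  97  97  96
  97]
222 [125 153 165 136 150 157 106 112 108 111  98  93  97  97  95  95  94  95
  95]
225 [163 137 163 197 196 161 121 109 111 104  99  96  95  97  97  94  94  96
  95]
228 [167 199 195 156 122 119 105  96  95  92  94  94  96  95  93  95  91  92
  95]
231 [162 157 138 125 114 105 111 121 136 134 117 103 103  94  91  92  93  92
  93]
```

View pics/s6.png

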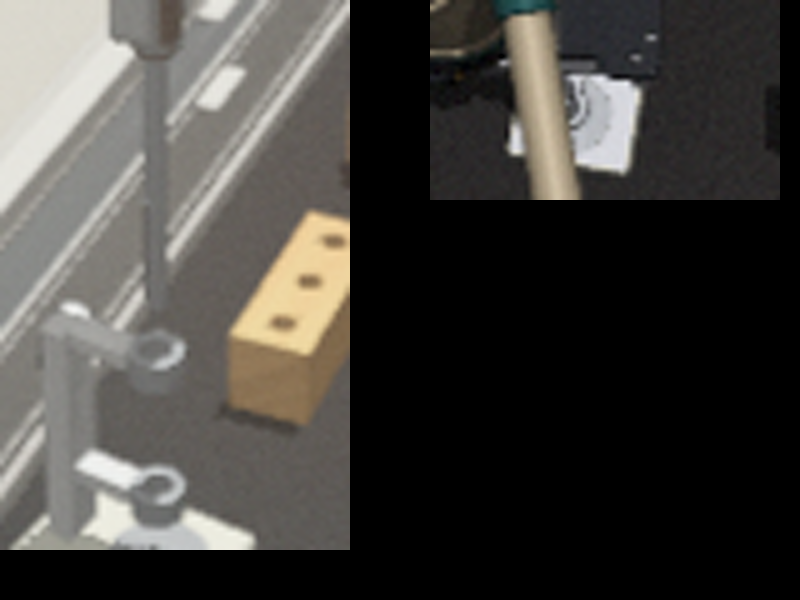

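The rod hangs plumb, at about 0.3 px from prediction. The upper mouth at crop (157,351) lies slightly toward +y from under the tip, so I'll shift a little and enter gently.

```bash
python3 -m pendant '[[-0.0007,0.0015,0,0,0,0,0.01],[0,0,0.01,0,0,0,0.01],[0,0,0.01,0,0,0,0.01],[0,0,0.006,0,0,0,0.01],[0,0,0,0,0,0,0.01]]'; python3 -m pendant '[[0,0,0.006,0,0,0,0.01],[0,0,0.006,0,0,0,0.01],[0,0,0,0,0,0,0.01]]'
```

```text
time_s: 16.42
eef_pos: [0.4908, 0.1607, 0.2936]
tcp_rot: [-0.001, -0.0, 1.0, -0.0]
force: [0.5, -0.9, -1.0]
gripper_width: 0.0237
finger_force: 25.0
time_s: 16.8
eef_pos: [0.4909, 0.1606, 0.2819]
tcp_rot: [-0.001, -0.0, 1.0, -0.0]
force: [-0.2, 0.6, -1.5]
gripper_width: 0.0236
finger_force: 25.0
```

```bash
python3 -m pendant '[[0,0,0.01,0,0,0,0.01],[0,0,0.01,0,0,0,0.01],[0,0,0.01,0,0,0,0.01],[0,0,0.01,0,0,0,0.01],[0,0,0.01,0,0,0,0.01],[0,0,0.008,0,0,0,0.01],[0,0,0,0,0,0,0.01],[0,0,0,0,0,0,0.01]]'; for k in 1 ; do python3 -m pendant '[[0,0.0015,0,0,0,0,0.01],[0,0,0,0,0,0,0.01]]'; python3 -m pendant '[[0,-0.003,0,0,0,0,0.01],[0,0,0,0,0,0,0.01]]'; python3 -m pendant '[[-0.0015,0.0015,0,0,0,0,0.01],[0,0,0,0,0,0,0.01]]'; python3 -m pendant '[[0.003,0,0,0,0,0,0.01],[0,0,0,0,0,0,0.01]]'; done | grep -E 'eef|force:'
```

```text
time_s: 17.8
eef_pos: [0.4915, 0.1607, 0.2247]
tcp_rot: [0.0, -0.0, 1.0, 0.0]
force: [0.1, -0.2, -0.8]
gripper_width: 0.0234
finger_force: 25.0
eef_pos: [0.4915, 0.162, 0.2249]
force: [-0.7, -1.4, -1.0]
finger_force: 25.0
eef_pos: [0.4912, 0.1592, 0.2245]
force: [-0.9, 0.3, -0.9]
finger_force: 25.0
eef_pos: [0.4928, 0.1609, 0.2244]
force: [0.3, -0.3, -0.7]
finger_force: 25.0
eef_pos: [0.4895, 0.1608, 0.2245]
force: [0.3, 0.1, -1.4]
finger_force: 25.0
```

```bash
python3 -m pendant '[[-0.0015,-0.0005,0,0,0,0,0.01],[0,0,0.008,0,0,0,0.01],[0,0,0.006,0,0,0,0.01],[0,0,0.004,0,0,0,0.01],[0,0,0,0,0,0,0.01]]'; python3 -m pendant '[[0,0,0.006,0,0,0,0.01],[0,0,0,0,0,0,0.01]]'
```

```text
time_s: 19.42
eef_pos: [0.4909, 0.1602, 0.2059]
tcp_rot: [-0.001, -0.0, 1.0, -0.0]
force: [0.0, 0.1, -1.1]
gripper_width: 0.0235
finger_force: 25.0
time_s: 19.68
eef_pos: [0.4909, 0.1601, 0.2]
tcp_rot: [-0.0, -0.0, 1.0, -0.0]
force: [-0.5, 0.2, -1.3]
gripper_width: 0.0234
finger_force: 25.0
```

```bash
python3 -m pendant '[[0,0,0.006,0,0,0,0.01],[0,0,0.006,0,0,0,0.01],[0,0,0.005,0,0,0,0.01],[0,0,0.003,0,0,0,0.01],[0,0,0,0,0,0,0.01],[0,0,0,0,0,0,0.01]]'
python3 - <<'E'
from h import *
np.set_printoptions(precision=4,suppress=True)
o=get_obs();p=o['eef_pos'];print(p,o['force'],o['wrist_torque'])
S=vision.grab_frame('side')
zt=p[2]-.148;print(zt,proj(S,[[p[0],p[1],z] for z in (zt,.047,.065,.15)]))
a=cv2.resize(S['image'][190:290,215:285],None,fx=6,fy=6,interpolation=cv2.INTER_CUBIC)
cv2.imwrite('pics/s7.png',cv2.cvtColor(a,cv2.COLOR_RGB2BGR))
E
```

```text
time_s: 20.42
eef_pos: [0.4914, 0.1602, 0.1806]
tcp_rot: [0.0, -0.0, 1.0, 0.0]
force: [0.7, 0.6, -0.6]
gripper_width: 0.0236
finger_force: 25.0
[0.4914 0.1602 0.1806] [ 0.6622  0.5558 -0.6052] [ 0.0291 -0.0297 -0.0447]
0.03261980448324678 [[251.4212 271.2719]
 [251.3605 266.9855]
 [251.2833 261.5313]
 [250.8968 234.3547]]
```

View pics/s7.png

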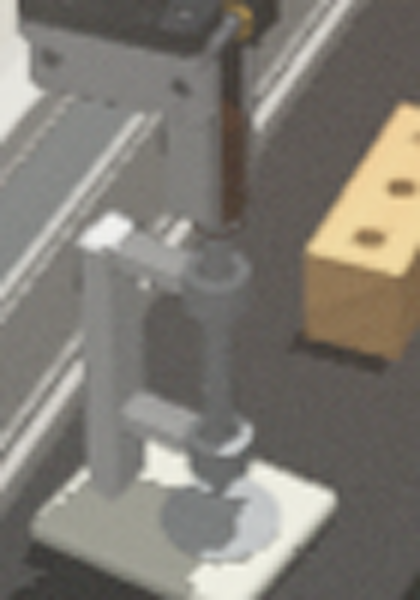

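The rod runs through both sleeves. Its tip shows just below the lower sleeve at crop (218,493), clear of the dish, and contact forces are under 1 N.

```bash
python3 -c "
from rig import r
print(r.hand_in())"
```

```text
the job is handed in; nothing more can be done
None
```

I've handed the job in at about 20 s: the short plunger stands in the free end hole (+42 mm) of the short block. The long plunger is held through both sleeves, its tip about 14 mm below the lower sleeve and 15 mm above the dish, with contact forces under 1 N.

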